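Reset the ratchet of a recipe stand and set it to a lower notch

TASK

The board of the wooden recipe stand is propped too steep and its ratchet will not let it down. By its handle, lift the board past its last notch until you feel it come up against the top stop, without forcing the stop, so that the ratchet lets go; then bring the board all the way down flat by hand, without dropping it, and raise it again to rest in the second notch up from flat. Let go of it there and leave the things round the stand where they are.

Things in the scene. Friction and masses are not known exactly. Their poses are not given: they have to be found in the camera images.
- recline (a joint): Angle of the board: 0 = flat, grows as the free edge rises. Three notches, near 0.36, 0.60 and 0.84 rad, release point near 1.31, top stop near 1.33. On each stand all of these (not flat) are shifted together by an unknown amount up to 0.09 rad either way. The pawl drops into a notch once the board is about 0.02 rad above it; let down, the board sinks back into that notch and is held.
- hinge (a point): Middle of the board's hinge axis, 50 mm above the worktop. Its axes: x level, square to the hinge, towards where the free edge lies when flat (away from the robot, within 0.3 rad); y along the hinge; z up. The wooden stand is fixed. Base about 250 x 206 mm; steel ratchet at its right (-y) side, out to 165 mm from the middle and 125 mm above the hinge.
- handle (a point): Middle of the round steel grip bar (12 mm thick, 96 mm straight, parallel to the hinge) at the board's free edge, 220 mm from the hinge axis, in the board's plane; gap to the board's edge 44 mm. The bar can turn in a gripper that keeps pointing down. Wooden board 172 x 220 x 12 mm, 0.65 to 0.9 kg with the bar: 2.5 to 4 N at the bar when flat. Hinge damping 0.25 N m s/rad.
- top_stop: Top stop: rubber block, 12 mm, on the ratchet's bracket, 62 mm in front of the hinge at the right side. Felt at the handle it is a spring of about 2 N/mm; 14 N there is too much. The ratchet lets go (the pawl's brass knob tumbles to the back) about 0.02 rad before the board meets the stop. Laying the board flat tips the pawl back into action.
- label_tape: Roll of beige tape lying beside the stand, 104 mm across, 25 mm high; origin at its underside. Loose; leave it.
- spice_0: Small spice jar with green cap beside the stand, 46 mm across, 106 mm high; origin at its underside. Loose; leave it.
- salt_shaker: Glass salt shaker with a grey top beside the stand, 44 mm across, 90 mm high; origin at its underside. Loose; leave it.

How it is judged:
On the way, in this order (a step that is already met when the one before it is completed fails the run):
1. the board is lifted past its last notch (value of joint recline above 1.2 rad), for 0.05 s.
2. the board lies flat (value of joint recline below 0.035 rad), for 0.1 s.
At the end, for the whole second after the job is handed in: After having been lifted past the last notch and then laid flat (under 0.035 rad), the board rests, let go and still (under 0.03 rad/s), in the second notch from flat: its angle is between 0.455 and 0.725 rad (value of joint recline between 0.455 and 0.725 rad and velocity of joint recline between -0.03 and 0.03 rad/s); the robot touches nothing.
It fails at once if the board is forced against the top stop (more than 50 N on the stop, about 14 N at the handle) (contact force between top_stop and anything else above 50 N).
It fails at once if the board is dropped (it falls faster than 1.9 rad/s) (velocity of joint recline below -1.9 rad/s).
It fails at once if a thing beside the stand is moved by more than 30 mm (distance of any of label_tape, spice_0, salt_shaker from where it was at the start of the episode above 0.03 m).
It also fails if it takes over 62 s, if anything falls off the work surface, if the arm or the gripper's body presses on something with over 40 N, if the wrist force passes 120 N, or if a joint passes its speed limit or range.

ROBOT

A 6-joint arm with a two-finger parallel gripper is mounted at the origin on a cart in front of the work surface, level with it; the furniture and walls round the work are solid. World frame = base frame: x ahead of the robot, y to its left, z up, the work surface at z = 0. Lengths are in m, angles in rad, forces in N, time in s.
With the tool pointing down it reaches from about 0.325 to 0.925 m from the base axis. Payload 3.1 kg.
Tool frame: the origin (TCP) lies midway between the tips of the shut fingers; the grasp point (between the pads) lies 19 mm behind it; z points along the fingers, y is the line along which they close (so a half turn about z gives the same grasp; the last joint's range is limited). The gripper opens to 85 mm and grips with 20 to 120 N. Pads are 22 mm wide; open, the fingers measure 114 mm over their backs; the gripper's body (76 mm by 85 mm) begins 54 mm behind the grasp point. The pads swing forward as they close: fully open they stand 13 mm farther back than shut.
Start: joints at [1.101, 0.217, 1.613, -0, 1.311, -0.112], TCP at [0.219, 0.585, 0.231] pointing down, gripper open.
Joint ranges: [-2.75, 2.75], [-0.78, 2.1], [0.31, 2.55], [-1.13, 4.27], [0.13, 2.63], [-2.58, 2.58]. Speed limits (rad/s): [2.79, 2.79, 3.14, 3.14, 3.14, 3.14].

INTERFACE

Orientations are given as a unit quaternion [x, y, z, w].
In Python, from cell import manip gives the robot as it stands. Calls block until the motion is done:
- manip.reach(position, orientation): joint-space move of the TCP to a pose.
- manip.movel(position, orientation=None, speed=0.15, contact_N=None): straight line of the TCP; orientation=None keeps the orientation; speed is the mean speed in m/s. With contact_N (N) it stops when the force on the tool has changed by that much, and returns True; else False.
- manip.goto_joints(angles): joint-space move.
- manip.open_gripper() and manip.clamp(force=None): open the fingers fully, or close them until they stop; force is the grip in N (None keeps the last).
- manip.sleep(seconds).
- manip.solve_ik(position, orientation): joint angles nearest the present ones, or None.
- manip.capture(name): name is "scene" or "top"; returns a dict with "color" (400x640x3 uint8, red, green, blue), "fov_y" (degrees; the focal length in pixels is half the picture's height over the tangent of half this angle, whatever the lens; pixels are square), "cx", "cy" (the principal point, pixels), "pose" (4x4, takes a point from camera to world coordinates). Camera axes: x right, y up, looking along -z (the intrinsics and any distortion apply to the point x, -y, -z); pixel columns grow to the right and rows downward; lengths in m; the calibration is good to about 2 mm. A picture is of the moment at which its call begins. There is no depth.
A pose or a line that the arm cannot do raises manip.PlanningError and nothing moves.
- manip.sign_off(): hands the job in; it is judged then, once.
Readings, each from a call of its own:
- manip.get_clock(): time.
- manip.get_qpos(): joint angles.
- manip.get_joint_velocities(): joint speeds.
- manip.get_tau(): joint torques, N m.
- manip.get_position(): TCP position.
- manip.get_tool_rot(): TCP orientation.
- manip.get_contact_force(): force on the tool from outside, world axes, zero at the start.
- manip.get_moment(): the same for the moment, N m.
- manip.get_gripper_width(): finger opening in m.
- manip.get_grip_force(): force on a finger pad.
Only numpy, scipy, OpenCV 4.12 (cv2) and the standard library are available. Lean on these libraries where they do the work, as an engineer would, in place of code of your own. Each camera call takes 0.05 s, during which the arm holds its last target. There are 200 camera calls.

## Working session

There is one attempt and no reset: what is moved stays moved. The work goes in short steps, each a Python script; the robot and the scene stay as the last script left them, time stands still between calls to the robot, and variables do not carry over. Pictures are saved under pics/ and viewed, at most 10 in all, crops included, and the job is handed in when it is done.

```bash
ls; mkdir -p pics; python3 - <<'E'
from cell import manip
import cv2,numpy as np
for n in("scene","top"):
    c=manip.capture(n); cv2.imwrite(f"pics/{n}0.png",c["color"][:,:,::-1])
    print(n,{k:(np.round(v,4).tolist() if k=="pose" else v) for k,v in c.items() if k!="color"})
print(manip.get_clock(),manip.get_tool_rot())
E
```

```text
pics
scene {'fov_y': 57.582914317533174, 'cx': 326.8126277828068, 'cy': 200.3121042825638, 'pose': [[0.901, 0.1675, -0.4001, 0.1428], [-0.4332, 0.3967, -0.8093, -0.7488], [0.0232, 0.9025, 0.43, 0.4705], [0.0, 0.0, 0.0, 1.0]]}
top {'fov_y': 57.67599519680895, 'cx': 319.2009168845282, 'cy': 202.4042942203565, 'pose': [[0.0061, 0.9954, -0.096, 0.3681], [-0.9999, 0.0073, 0.0119, -0.0325], [0.0125, 0.0959, 0.9953, 1.1364], [0.0, 0.0, 0.0, 1.0]]}
0.1 [ 1.77928313e-01  9.84042837e-01 -1.05650566e-03 -3.08488631e-04]
```

View pics/scene0.png

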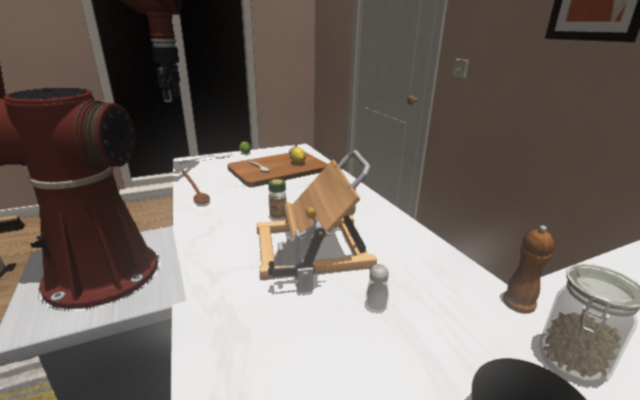

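View pics/top0.png

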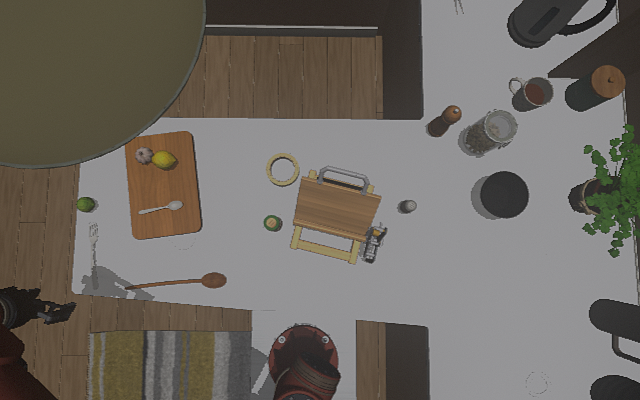

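```bash
python3 - <<'E'
import cv2,numpy as np
a=cv2.imread("pics/scene0.png")[140:300,240:400]; b=cv2.imread("pics/top0.png")[145:275,255:425]
a=cv2.resize(a,(600,600),interpolation=cv2.INTER_CUBIC);cv2.imwrite("pics/sc.png",a)
cv2.imwrite("pics/tc.png",cv2.resize(b,(765,585),interpolation=cv2.INTER_CUBIC))
E
```

```text
(no output)
```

View pics/sc.png

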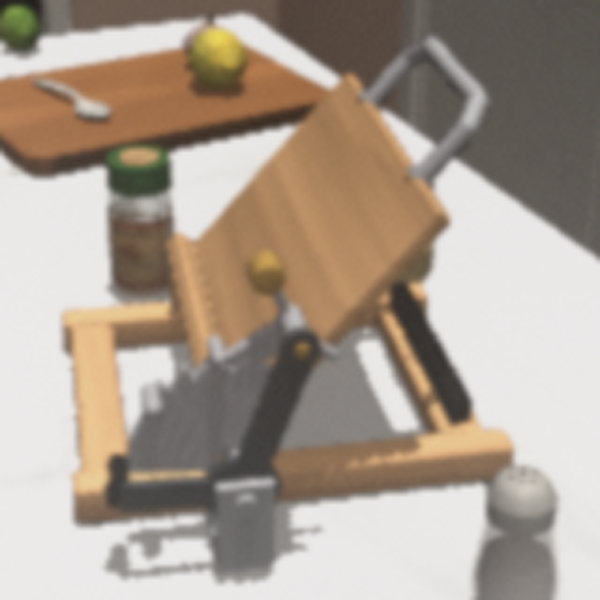

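View pics/tc.png

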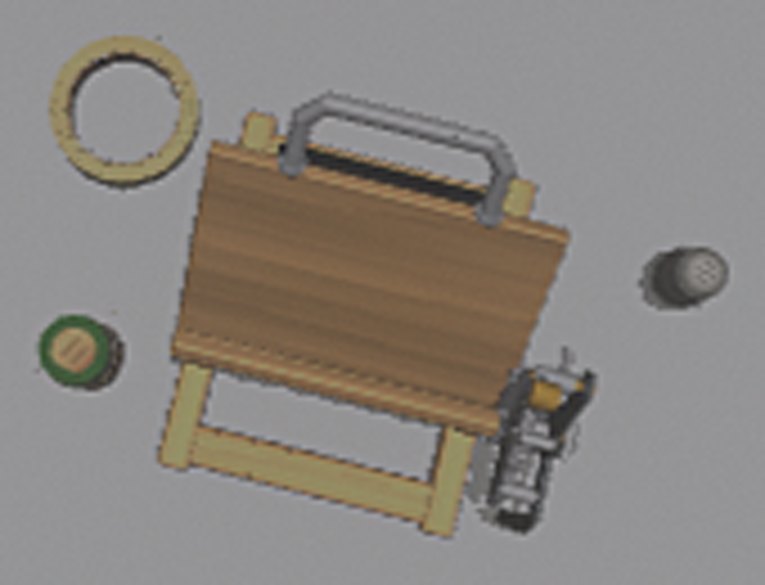

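```bash
cat > vis.py <<'E'
import numpy as np
from scipy.optimize import least_squares
def proj(c,P):
    T=c["pose"];p=(np.asarray(P)-T[:3,3])@T[:3,:3]
    f=200/np.tan(np.radians(c["fov_y"]/2))
    return np.c_[c["cx"]+f*p[:,0]/-p[:,2], c["cy"]-f*p[:,1]/-p[:,2]]
def place(h,yaw,a,L):
    L=np.asarray(L);x=L[:,0]*np.cos(a)-L[:,2]*np.sin(a);z=L[:,0]*np.sin(a)+L[:,2]*np.cos(a);y=L[:,1]
    return np.c_[h[0]+x*np.cos(yaw)-y*np.sin(yaw),h[1]+x*np.sin(yaw)+y*np.cos(yaw),.05+z]
E
python3 - <<'E'
from cell import manip
from vis import *
s=manip.capture("scene");t=manip.capture("top")
L=[[.22,.05,0],[.22,-.05,0],[.172,.11,.006],[.172,-.11,.006]]
S=np.array([[432,42],[485,98],[350,78],[445,215]])/3.75+[240,140]
T=np.array([[330,100],[490,142],[213,142],[570,232]])/4.5+[255,145]
def r(p):
    W=place(p[:2],p[2],p[3],L); return np.r_[proj(s,W)-S,proj(t,W)-T].ravel()
o=least_squares(r,[.4,-.05,-.2,.8],loss="soft_l1");print(o.x,np.round(r(o.x),1))
print(place(o.x[:2],o.x[2],o.x[3],[[.22,0,0]]))
# objects: ray to heights
def ray(c,uv,z):
    f=200/np.tan(np.radians(c["fov_y"]/2));d=c["pose"][:3,:3]@[(uv[0]-c["cx"])/f,-(uv[1]-c["cy"])/f,-1];o=c["pose"][:3,3];return o+d*(z-o[2])/d[2]
for n,u,z in(("tape",(125,110),.025),("spice",(75,350),.106),("salt",(705,270),.09)): print(n,ray(t,np.array(u)/4.5+[255,145],z))
E
```

```text
[ 0.39616867 -0.07846042 -0.24107677  0.84724243] [-0.1  1.2 -0.7  1.5 -0.1 -2.8  0.2 -2.  -0.7 -0.5  1.5 -0.4 -0.4  0.
  0.8  0.3]
[[ 0.53760815 -0.11323449  0.21488067]]
tape [0.57704164 0.06769156 0.025     ]
spice [0.40857963 0.08939707 0.106     ]
salt [ 0.46342384 -0.3133619   0.09      ]
```

```bash
cat > rb.py <<'E'
from cell import manip as m
import numpy as np
H=np.array([.3962,-.0785,.05]);YAW=-.241;R=.22;DZ=.016
ux=np.array([np.cos(YAW),np.sin(YAW),0]);uz=np.array([0,0,1.])
def quat(psi):
    p=(psi+np.pi/2)/2; return [np.cos(p),np.sin(p),0,0]
def bar(a,r=R): return H+r*(np.cos(a)*ux+np.sin(a)*uz)
def tcp(a,r=R): return bar(a,r)-DZ*uz
def ang():
    d=np.array(m.get_position())+DZ*uz-H; return np.arctan2(d[2],d@ux),np.hypot(d[2],d@ux)
def st(tag=""):
    f=np.array(m.get_contact_force()); a,r=ang()
    ft=f@(-np.sin(a)*ux+np.cos(a)*uz); fr=f@(np.cos(a)*ux+np.sin(a)*uz)
    print(tag,"t%.1f a%.3f r%.4f Ft%.1f Fr%.1f Fy%.1f w%.4f"%(m.get_clock(),a,r,ft,fr,f@[-ux[1],ux[0],0],m.get_gripper_width())); return a,r,ft,fr
E
python3 - <<'E'
from rb import *
up=bar(.847)+[0,0,.10]
for psi in(YAW,YAW+np.pi):
    q=m.solve_ik(up,quat(psi)); print(psi,q)
E
```

```text
-0.241 [-3.35372508e-01 -1.98365916e-03  1.69613417e+00 -4.44089210e-16
  1.44744214e+00 -9.43725082e-02]
2.900592653589793 None
```

```bash
python3 - <<'E'
from rb import *
import cv2
Q=quat(YAW)
print([m.solve_ik(tcp(a),Q) is not None for a in(0,.3,.6,.85,1.1,1.33)])
m.reach([.42,.25,.38],Q); m.reach(bar(.847)+[0,0,.06],Q)
m.movel(tcp(.847)+[0,0,.03],speed=.1)
st("hover")
c=m.capture("scene")["color"]; cv2.imwrite("pics/h.png",cv2.resize(c[100:280,240:440,::-1],(660,594),interpolation=cv2.INTER_CUBIC))
E
```

```text
[True, True, True, True, True, True]
hover t3.8 a0.929 r0.2434 Ft0.2 Fr0.1 Fy0.0 w0.0855
```

View pics/h.png

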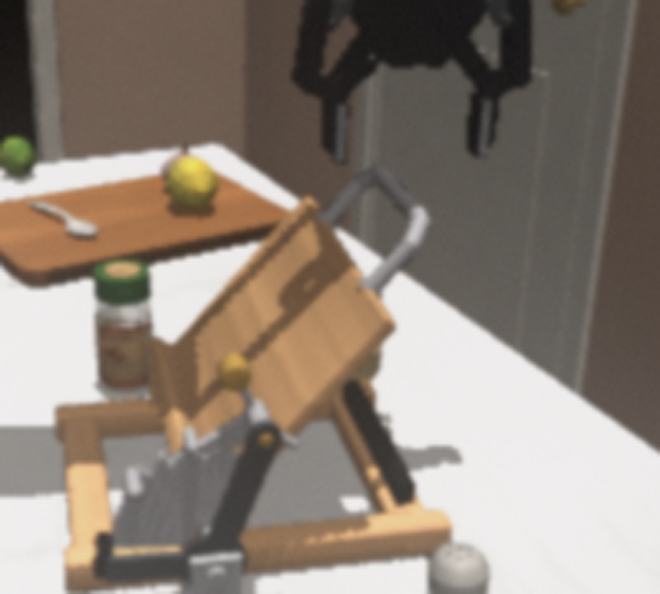

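The gripper's tips (crop 338 and 480) straddle the bar (crop about 375–420, 170–215) centrally, a little above it. I'll descend and clamp.

```bash
python3 - <<'E'
from rb import *
print(m.movel(tcp(.847),speed=.06,contact_N=5)); st("down")
m.clamp(30); st("clamped"); print(m.get_grip_force())
E
```

```text
False
down t4.5 a0.846 r0.2197 Ft0.7 Fr-0.3 Fy0.3 w0.0851
clamped t5.2 a0.850 r0.2186 Ft3.8 Fr-3.0 Fy0.4 w0.0107
29.167016744613647
```

```bash
cat >> rb.py <<'E'
def arc(a0,a1,r,n,speed,contact=None,k=.0004):
    """follow the arc in short chords, easing the radius to relieve the radial force"""
    for a in np.linspace(a0,a1,n+1)[1:]:
        hit=m.movel(tcp(a,r),speed=speed,contact_N=contact)
        s=st("%.3f %s"%(a,hit)); r+=float(np.clip(k*s[3],-.002,.002))
        if hit: return True,r
    return False,r
E
python3 - <<'E'
from rb import *
print(arc(.85,1.20,.2190,5,.06))
E
```

```text
0.920 False t5.6 a0.921 r0.2189 Ft-2.5 Fr-3.0 Fy0.3 w0.0109
0.990 False t6.0 a0.990 r0.2194 Ft-2.0 Fr1.4 Fy1.4 w0.0108
1.060 False t6.4 a1.059 r0.2198 Ft-1.7 Fr4.1 Fy2.2 w0.0109
1.130 False t6.8 a1.129 r0.2203 Ft-2.1 Fr3.5 Fy2.6 w0.0106
1.200 False t7.2 a1.201 r0.2210 Ft-1.1 Fr2.0 Fy0.7 w0.0109
(False, 0.22220189518925032)
```

```bash
python3 - <<'E'
from rb import *
a,r,_,_=st(); r=.2222; base=None
while a<1.45:
    a+=.012; m.movel(tcp(a,r),speed=.025); m.sleep(.1); s=st("%.3f"%a); r+=float(np.clip(.0003*s[3],-.001,.001))
    if base is None: base=s[2]
    if s[2]<base-4.5: break
print("r",r,m.get_clock())
import cv2
c=m.capture("scene")["color"]; cv2.imwrite("pics/s.png",cv2.resize(c[100:280,240:440,::-1],(660,594),interpolation=cv2.INTER_CUBIC))
E
```

```text
t7.2 a1.201 r0.2210 Ft-1.1 Fr2.0 Fy0.7 w0.0109
1.213 t7.6 a1.215 r0.2211 Ft-2.3 Fr-1.9 Fy2.2 w0.0104
1.225 t8.0 a1.227 r0.2211 Ft-0.6 Fr-2.3 Fy2.3 w0.0108
1.237 t8.3 a1.238 r0.2212 Ft-1.6 Fr-1.9 Fy2.3 w0.0106
1.249 t8.7 a1.248 r0.2213 Ft-1.9 Fr2.2 Fy3.8 w0.0106
1.261 t9.1 a1.261 r0.2213 Ft-2.1 Fr1.1 Fy4.3 w0.0108
1.273 t9.4 a1.273 r0.2215 Ft-2.0 Fr1.3 Fy4.3 w0.0107
1.285 t9.8 a1.286 r0.2215 Ft-1.0 Fr1.2 Fy3.6 w0.0105
1.297 t10.1 a1.299 r0.2217 Ft-0.5 Fr-0.5 Fy4.5 w0.0107
1.309 t10.5 a1.310 r0.2217 Ft-2.1 Fr-0.8 Fy4.6 w0.0110
1.321 t10.8 a1.321 r0.2219 Ft-1.5 Fr0.9 Fy4.6 w0.0109
1.333 t11.2 a1.333 r0.2219 Ft-0.4 Fr0.2 Fy5.1 w0.0103
1.345 t11.6 a1.345 r0.2221 Ft-1.2 Fr-0.0 Fy5.5 w0.0106
1.357 t11.9 a1.357 r0.2221 Ft-0.1 Fr0.7 Fy3.8 w0.0109
1.369 t12.3 a1.368 r0.2223 Ft-2.3 Fr0.5 Fy5.5 w0.0110
1.381 t12.6 a1.378 r0.2224 Ft-3.9 Fr-1.2 Fy5.6 w0.0108
1.393 t13.0 a1.386 r0.2224 Ft-6.7 Fr-1.2 Fy5.5 w0.0109
1.405 t13.3 a1.395 r0.2226 Ft-7.6 Fr-1.1 Fy5.6 w0.0109
r 0.22132519350295915 13.35
```

View pics/s.png

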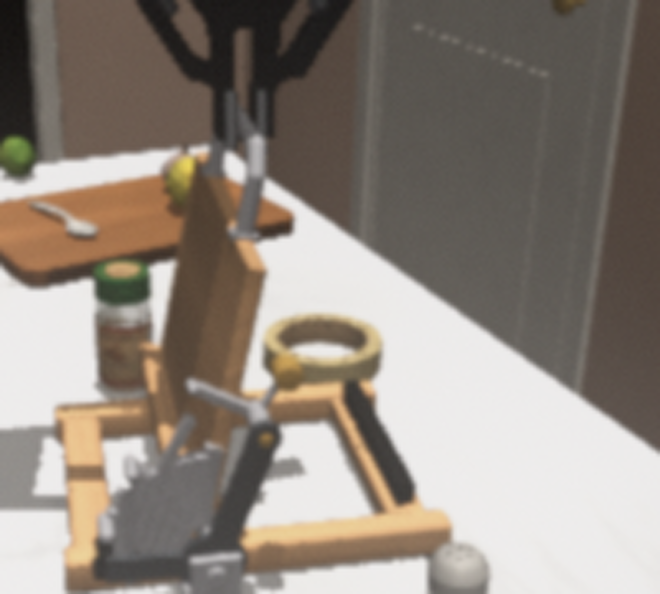

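The knob has moved from (235,370) to the back at (287,370), and the stop was felt at about 1.37 rad. Now I'll lower the board.

```bash
python3 - <<'E'
from rb import *
h,r=arc(1.385,.12,.2222,16,.08,contact=15)
print(h,r,m.get_position())
E
```

```text
1.306 False t13.8 a1.306 r0.2222 Ft-0.6 Fr2.2 Fy4.2 w0.0108
1.227 False t14.2 a1.227 r0.2224 Ft0.0 Fr0.2 Fy3.9 w0.0107
1.148 False t14.6 a1.148 r0.2226 Ft-0.3 Fr-0.3 Fy4.1 w0.0107
1.069 False t14.9 a1.069 r0.2228 Ft0.3 Fr-0.5 Fy3.2 w0.0106
0.990 False t15.3 a0.989 r0.2228 Ft-2.1 Fr0.4 Fy4.4 w0.0108
0.911 False t15.7 a0.911 r0.2226 Ft-0.9 Fr-1.2 Fy3.1 w0.0106
0.832 False t16.0 a0.831 r0.2224 Ft-1.8 Fr-1.1 Fy3.1 w0.0107
0.752 False t16.4 a0.752 r0.2221 Ft-0.9 Fr-0.7 Fy1.0 w0.0110
0.673 False t16.8 a0.673 r0.2220 Ft-1.1 Fr-0.7 Fy0.4 w0.0107
0.594 False t17.1 a0.593 r0.2216 Ft-1.8 Fr-0.5 Fy0.8 w0.0105
0.515 False t17.5 a0.513 r0.2212 Ft-1.9 Fr-1.5 Fy-0.7 w0.0105
0.436 False t17.9 a0.434 r0.2207 Ft-0.9 Fr0.6 Fy-1.0 w0.0106
0.357 False t18.2 a0.354 r0.2203 Ft-1.8 Fr-1.1 Fy-2.9 w0.0104
0.278 False t18.6 a0.276 r0.2199 Ft-1.5 Fr-2.3 Fy-2.4 w0.0106
0.199 False t19.0 a0.199 r0.2193 Ft-2.9 Fr-1.6 Fy-3.0 w0.0106
0.120 False t19.3 a0.121 r0.2187 Ft-1.5 Fr-2.4 Fy-3.7 w0.0103
False 0.21792457799236475 [ 0.60698215 -0.13038285  0.06033321]
```

```bash
python3 - <<'E'
from rb import *
a,r=.12,.2182
while a>-.08:
    a-=.016; m.movel(tcp(a,r),speed=.03); m.sleep(.05); s=st("%.3f"%a); r+=float(np.clip(.0003*s[3],-.001,.001))
    if s[2]>7: break
m.sleep(.3); st(); print("r",r)
import cv2
c=m.capture("scene")["color"]; cv2.imwrite("pics/f.png",cv2.resize(c[100:280,240:440,::-1],(660,594),interpolation=cv2.INTER_CUBIC))
E
```

```text
0.104 t19.6 a0.105 r0.2186 Ft-1.8 Fr-1.5 Fy-4.2 w0.0108
0.088 t20.0 a0.089 r0.2185 Ft-3.1 Fr0.1 Fy-4.4 w0.0105
0.072 t20.3 a0.072 r0.2182 Ft-1.9 Fr0.7 Fy-3.6 w0.0107
0.056 t20.6 a0.056 r0.2181 Ft-2.0 Fr0.8 Fy-3.8 w0.0105
0.040 t20.9 a0.039 r0.2180 Ft-0.1 Fr-1.0 Fy-4.1 w0.0106
0.024 t21.2 a0.038 r0.2181 Ft15.4 Fr-6.7 Fy-3.0 w0.0108
 t21.5 a0.039 r0.2181 Ft15.1 Fr-7.0 Fy-4.2 w0.0107
r 0.2168976361798408
```

View pics/f.png

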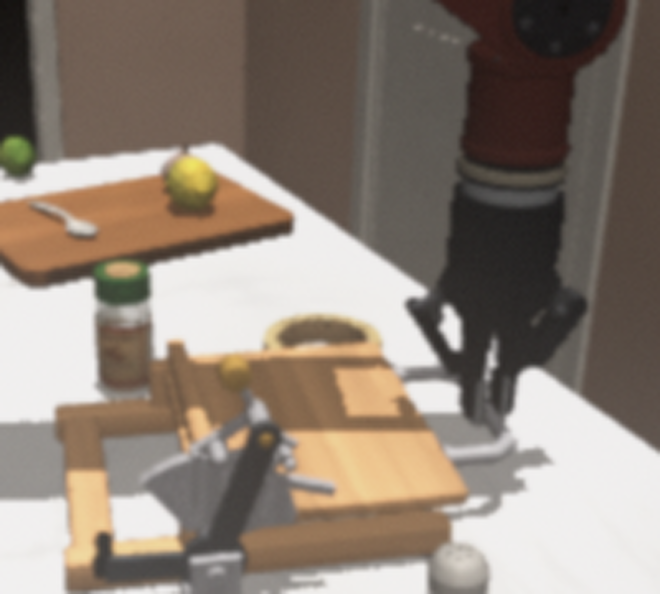

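The board lies flat and the knob is back at the front (235,372), so the ratchet has re-armed. My angle reads about 0.039 high at flat. I'll raise to about 0.70 true, then lower until the pawl holds.

```bash
python3 - <<'E'
from rb import *
h,r=arc(.039,.73,.2178,9,.06,contact=20)
m.sleep(.2); a=.73
while a>.5 and not h:
    a-=.012; m.movel(tcp(a,r),speed=.03); m.sleep(.05); s=st("%.3f"%a); r+=float(np.clip(.0003*s[3],-.001,.001))
    if s[2]>5: break
print(r)
E
```

```text
0.116 True t21.8 a0.050 r0.2181 Ft-2.9 Fr3.8 Fy1.1 w0.0103
0.21933915282256575
```

```bash
python3 - <<'E'
from rb import *
h,r=arc(.05,.73,.2182,9,.06)
m.sleep(.2); a=.73
while a>.5 and not h:
    a-=.012; m.movel(tcp(a,r),speed=.03); m.sleep(.05); s=st("%.3f"%a); r+=float(np.clip(.0003*s[3],-.001,.001))
    if s[2]>5: break
print(r)
E
```

```text
0.126 False t22.4 a0.124 r0.2188 Ft-3.0 Fr2.8 Fy-1.7 w0.0108
0.201 False t22.9 a0.200 r0.2195 Ft-4.0 Fr4.4 Fy-1.6 w0.0107
0.277 False t23.3 a0.275 r0.2204 Ft-3.2 Fr1.0 Fy-0.3 w0.0105
0.352 False t23.7 a0.352 r0.2212 Ft-4.1 Fr1.1 Fy-1.8 w0.0101
0.428 False t24.2 a0.428 r0.2222 Ft-2.7 Fr1.7 Fy-1.5 w0.0105
0.503 False t24.6 a0.503 r0.2231 Ft-4.0 Fr2.0 Fy-2.4 w0.0104
0.579 False t25.0 a0.578 r0.2241 Ft-3.0 Fr3.3 Fy-1.2 w0.0105
0.654 False t25.5 a0.653 r0.2252 Ft-3.5 Fr3.4 Fy-1.8 w0.0102
0.730 False t25.9 a0.728 r0.2263 Ft-2.9 Fr3.0 Fy-2.1 w0.0105
0.718 t26.4 a0.717 r0.2262 Ft-2.8 Fr0.6 Fy-2.2 w0.0102
0.706 t26.7 a0.706 r0.2261 Ft-2.9 Fr-1.6 Fy-2.9 w0.0105
0.694 t27.0 a0.694 r0.2259 Ft-3.3 Fr-1.8 Fy-1.3 w0.0103
0.682 t27.3 a0.682 r0.2257 Ft-2.3 Fr-2.8 Fy-2.2 w0.0105
0.670 t27.6 a0.670 r0.2256 Ft-1.8 Fr-1.4 Fy-2.8 w0.0108
0.658 t27.9 a0.660 r0.2255 Ft3.2 Fr-1.3 Fy-2.4 w0.0101
0.646 t28.2 a0.649 r0.2253 Ft7.1 Fr-0.2 Fy-2.9 w0.0103
0.22468998021474237
```

The pawl holds at a reading of about 0.66, which is roughly 0.63 true. Next I'll release and check.

```bash
python3 - <<'E'
from rb import *
from vis import *
import cv2
m.movel(tcp(.659,.2249),speed=.03); st(); m.open_gripper(); st("open")
p=np.array(m.get_position()); m.movel(p+[0,0,.12],speed=.08); st("up")
m.sleep(.3)
c=m.capture("scene"); cv2.imwrite("pics/e.png",cv2.resize(c["color"][100:280,240:440,::-1],(660,594),interpolation=cv2.INTER_CUBIC))
for a in(.36,.6,.63,.84): print(a,((proj(c,place(H[:2],YAW,a,[[.22,.05,0],[.22,-.05,0],[.172,-.11,.006]]))-[240,100])*3.3).round().tolist())
E
```

```text
t28.4 a0.659 r0.2254 Ft2.9 Fr-0.2 Fy-2.0 w0.0105
open t29.2 a0.659 r0.2250 Ft0.7 Fr1.0 Fy-0.2 w0.0853
up t30.8 a0.966 r0.3122 Ft0.3 Fr0.1 Fy-0.6 w0.0855
0.36 [[453.0, 284.0], [503.0, 344.0], [464.0, 409.0]]
0.6 [[425.0, 226.0], [474.0, 281.0], [436.0, 359.0]]
0.63 [[421.0, 219.0], [469.0, 273.0], [432.0, 353.0]]
0.84 [[381.0, 174.0], [426.0, 225.0], [394.0, 316.0]]
```

View pics/e.png

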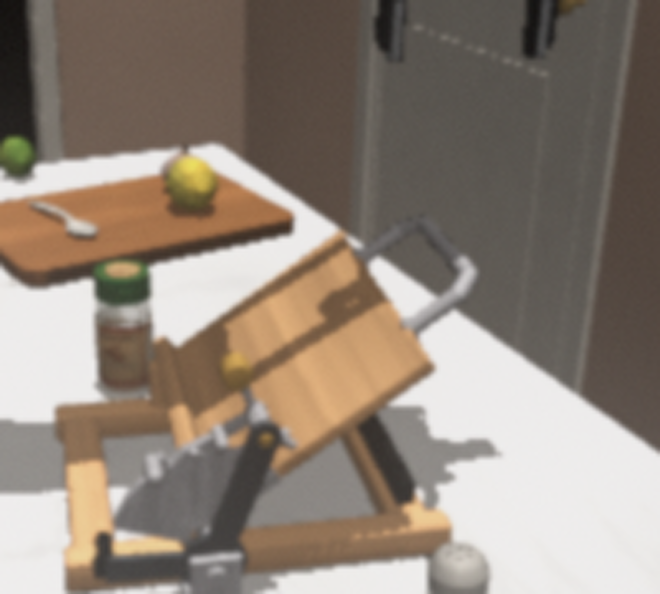

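The bar ends sit at about (420,222) and (470,270), which matches an angle of about 0.62. The board rests in the second notch with the gripper clear, and the jar and shaker have not moved.

```bash
python3 -c "
from cell import manip as m
print(m.sign_off())"
```

```text
the job is handed in; nothing more can be done
None
```

The job is handed in: I lifted the board to the top stop (about 8 N at the handle), brought it down flat by hand, and left it let go in the second notch at about 0.62 rad, with the robot clear; I saw no sign that anything beside the stand had moved, and the judging result was not shown.

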